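# Close the stock chest's hasp and log it with the reader wand

### The job

Secure the blue stock chest for the night: swing its steel hasp over so that it lies flat with the staple through its slot. Then draw the reader wand from its charging dock and touch its spring tip to the middle of the steel contact button in the yellow holder on the lid, with the wand upright and pressed only lightly into its spring, and leave the hasp shut and the other things on the bench where they are. Keep it there for about two seconds for the reading; the job finishes with the robot still holding the wand steady on the button.

Things in the scene. Friction and masses are not known exactly. Their poses are not given: they have to be found in the camera images.
- chest: blue steel stock chest, fixed, 240 (its x) x 260 (its y) x 120 mm high; two level lid leaves, shut and fixed, meet along its x axis. Origin: centre of its underside, z up. A steel hasp is hinged on the left (+y) leaf; its staple, a steel loop 21 mm high and 18 mm long along y, stands on the right (-y) leaf, centred at x = 0, y = -30 mm.
- hasp_hinge (a point): middle of the hasp's hinge pin, fixed on the chest at its (0, +35, 124) mm; the pin runs along the chest's x axis.
- hasp (a joint): hasp angle, rad: 0 = closed, flat on the lid with the staple through its slot (its stop); pi/2 = straight up; 2.8 = folded back to the chest's +y. Starts between 1.1 and 2.2. Steel leaf 36 mm wide, 3 mm thick, free end 94 mm from the pin; closed, it points to the chest's -y, upper face 125.5 mm above the bench. Stiff hinge: stays at any angle; moving its end takes about 1 N.
- hasp_slot (a point): centre of the hasp's slot, 65 mm from the pin, on the upper face of the leaf; moves with it. The slot is 14 mm wide and runs from 51 to 83 mm from the pin; nearer the pin the leaf is plain, and there it can be pressed flat.
- tag: round contact button fixed on the chest's right (-y) lid leaf: a yellow plastic holder 38 mm across, 4 mm high, with a shining steel button 17 mm across in its middle, face 9 mm above the lid. Origin: centre of its underside, z up.
- tag_face (a point): centre of the steel button's level top face, about 129 mm above the bench: the spot to touch.
- dock: black and grey charging dock, fixed, 105 x 78 mm foot, 80 mm high at most; its socket leans 0.26 rad (15 degrees) towards the dock's -x. Origin: centre of its underside. The wand sits loosely in the socket (1 mm play all round), about 40 mm deep, and pulls straight out along its own axis.
- wand: pen-like reader wand, black with two yellow bands, a straight round barrel 26 mm across, 150 mm long, about 0.14 kg. Origin: centre of the barrel's lower (nose) end; its z axis runs along the barrel from the nose to the top end. In the dock it stands nose down, leaning 15 to 17 degrees; the part above 45 mm from the nose is clear of the socket.
- wand_tip (a point): end of the wand's brass contact tip, 10 mm across, flat, on the barrel's axis, 14 mm below the nose (at wand z = -14 mm). The tip is spring-loaded: it begins to slide in at about 1 N, about 0.4 N more for each further mm, and is right in after 8 mm at about 4 N; beyond that it is rigid.
- handheld: bystander: handheld transceiver lying on its back, 110 x 58 x 34 mm, stub aerial 85 mm more to its +x. Origin at the centre of its underside.
- parts_bin: bystander: blue open-fronted parts bin, 160 x 100 x 75 mm high. Origin at the centre of its underside.
- small_carton: bystander: small brown carton, 70 x 90 x 50 mm high. Origin at the centre of its underside.
- long_carton: bystander: long brown carton, 160 x 80 x 60 mm high. Origin at the centre of its underside.
- mug: bystander: white mug, 80 mm across, 92 mm high. Origin at the centre of its underside.
- tape_roll: bystander: roll of pale tape lying flat, 84 mm across, 24 mm high. Origin at the centre of its underside.
- screwdriver: bystander: red-handled screwdriver lying along its x axis, about 200 mm long. Origin at the centre of its underside (or on its axis).
- adapter: bystander: brass coaxial adapter standing on end, 28 mm across, 34 mm high. Origin at the centre of its underside.
Not all that is in view belongs to the job. Leave any pink look-alike of the dock alone.

How it is judged:
By the outcome, as a careful person would: the job done as asked, in the order asked, and still so for the second after the job is handed in, while the arm keeps its last pose, push and grip.
It also fails if it takes over 58 s, if anything falls off the work surface, if the arm or the gripper's body presses on something with over 40 N, if the wrist force passes 120 N, or if a joint passes its speed limit or range.

### The arm

A 6-joint arm with a two-finger parallel gripper is mounted at the origin on the work surface. World frame = base frame: x ahead of the robot, y to its left, z up, the work surface at z = 0. Lengths are in m, angles in rad, forces in N, time in s.
With the tool pointing down it reaches from about 0.325 to 0.9 m from the base axis. Payload 6.1 kg.
Tool frame: the origin (TCP) lies midway between the tips of the shut fingers; the grasp point (between the pads) lies 19 mm behind it; z points along the fingers, y is the direction in which the jaws open and shut (so a half turn about z gives the same grasp; the last joint's range is limited). The gripper opens to 87 mm and grips with 3 to 60 N. Pads are 19 mm wide; open, the fingers measure 117 mm over their backs; the gripper's body (75 mm by 190 mm) begins 51 mm behind the grasp point.
Start: joints at [-1.437, 0.22, 1.526, -0, 1.395, -0.126], TCP at [0.161, -0.604, 0.223] pointing down, gripper open.
Joint ranges: [-2.98, 2.98], [-0.91, 2.08], [0.09, 2.57], [-1.24, 4.39], [0.2, 2.65], [-2.68, 2.68]. Speed limits (rad/s): [2.57, 2.57, 3.01, 3.14, 3.14, 3.14].

### API

Orientations are given as [roll, pitch, yaw] about the fixed x, y, z axes, in that order (R = Rz(yaw) Ry(pitch) Rx(roll)).
In Python, from station import r, viewer gives the robot as it stands.
- The arm moves only by the shell command python3 -m crank 'ROWS' [FORCE]. ROWS is JSON, one flat list of numbers, 7 for each row, row after row: the closure, from 0 (fully open) to 1 (shut), then the shift along the world's x, y, z in cm, then the turn, a rotation vector about the world's x, y, z in rad. In form: [fingers, tx, ty, tz, ax, ay, az, fingers, tx, ty, tz, ax, ay, az, ...]. A call has exactly 8 rows; each row is the pose to reach, as a shift and turn from the pose measured when the call began; what a row does not reach only later rows make up. A row lasts 1/10 s, in which the tool goes at most 50 mm and 8.59 degrees, less where a joint would pass 70% of its speed; a pose out of reach is approached as far as the arm can. A call with a gripper value outside its range is refused whole. The fingers move at their own pace and stop on an object; FORCE is the grip in N (left out, the last holds). Time passes only in rows, so rows that repeat a pose let the fingers close, or fill a call up. It gives the time, the measured TCP pose, the force and the opening at its end, in the units of the state.
- r.state(): the state, without advancing time (a new reading comes with each control period).
- viewer.capture(name): name is "scene" or "top"; returns a dict with "image" (400x640x3 uint8, red, green, blue), "range_z" (400x640 float32, m along the optical axis (not along the pixel's ray), 0 where there is no reading), "camera_matrix" (3x3 intrinsics, pixels), "T" (4x4, takes a point from camera to world coordinates). Camera axes: x right, y up, looking along -z (the intrinsics and any distortion apply to the point x, -y, -z); pixel columns grow to the right and rows downward; lengths in m; the calibration is good to about 2 mm. A picture is of the moment at which its call begins.
- r.close_job(): hands the job in, once; it reports no verdict.
The state is a dict: "clock": time; "joint_positions": joint angles; "qvel": joint speeds; "tau": joint torques, N m; "tool_pos": TCP position; "ee_rot": TCP orientation; "contact_force": force on the tool from outside, world axes, zero at the start; "wrist_torque": the same for the moment, N m; "finger_gap": finger opening in m.
Only numpy, scipy, OpenCV 4.12 (cv2) and the standard library are available. Lean on these libraries where they do the work, as an engineer would, in place of code of your own. Each camera call takes 0.05 s, during which the arm holds its last target.

## Working session

There is one attempt and no reset: what is moved stays moved. The work goes in short steps, Python scripts to look and compute and a shell command to move; the robot and the scene stay as the last step left them, time stands still between calls to the robot, and variables do not carry over. Pictures are saved under pics/ and viewed, and the job is handed in when it is done.

```bash
ls; mkdir -p pics; cat > h.py <<'E'
import numpy as np, cv2
from station import r, viewer
def cap(n):
    d=viewer.capture(n); return d
def save(d,name,crop=None,scale=1):
    im=d["image"][:,:,::-1]
    if crop: u0,v0,u1,v1=crop; im=im[v0:v1,u0:u1]
    if scale!=1: im=cv2.resize(im,None,fx=scale,fy=scale,interpolation=cv2.INTER_CUBIC)
    cv2.imwrite("pics/"+name,im)
def cloud(d):
    K=np.array(d["camera_matrix"]); z=d["range_z"]; v,u=np.mgrid[:z.shape[0],:z.shape[1]]
    X=(u-K[0,2])/K[0,0]*z; Y=(v-K[1,2])/K[1,1]*z
    P=np.stack([X,-Y,-z,np.ones_like(z)],-1)@np.array(d["T"]).T
    P=P[...,:3]; P[z<=0]=np.nan; return P
E
python3 - <<'E'
from h import *
for n in("scene","top"):
    d=cap(n); save(d,n+"0.png"); np.savez("/tmp/%s0.npz"%n,**d); print(d.keys()); print(d["camera_matrix"],d["T"])
print(r.state())
E
```

```text
pics
dict_keys(['image', 'range_z', 'camera_matrix', 'T'])
[[381.64358499   0.         322.68408429]
 [  0.         381.64358499 203.02024992]
 [  0.           0.           1.        ]] [[-0.81966322 -0.4527226   0.35099066  0.8919266 ]
 [ 0.57278917 -0.6391118   0.51327251  0.59313335]
 [-0.00804779  0.62175425  0.78317104  0.99265072]
 [ 0.          0.          0.          1.        ]]
dict_keys(['image', 'range_z', 'camera_matrix', 'T'])
[[441.53622942   0.         326.34172657]
 [  0.         441.53622942 193.39645091]
 [  0.           0.           1.        ]] [[-0.0142033   0.99394689 -0.10893964  0.37466473]
 [-0.99981476 -0.01553285 -0.01136562  0.00141414]
 [-0.01298897  0.10875803  0.99398339  1.32447169]
 [ 0.          0.          0.          1.        ]]
{'clock': 0.1, 'joint_positions': array([-1.43711270e+00,  2.21179542e-01,  1.52749850e+00, -3.69148488e-05,
        1.39468654e+00, -1.26115843e-01]), 'qvel': array([ 9.91529730e-06, -2.27015565e-03, -2.16766966e-03,  7.40395204e-04,
       -7.26670874e-04, -1.82110748e-04]), 'tau': array([ 7.13390491e-04, -4.95944309e+01, -3.88517940e+01,  7.02733244e-02,
        5.15825499e-02, -4.93964421e-05]), 'tool_pos': array([ 0.16045366, -0.60347386,  0.2215257 ]), 'ee_rot': array([-3.13983023e+00, -1.86832201e-04,  2.59805800e-01]), 'contact_force': array([ 0.2171266 ,  0.48439433, -0.79295485]), 'wrist_torque': array([-0.02728552, -0.01466228, -0.02460447]), 'finger_gap': 0.08679524149343214}
```

View pics/scene0.png

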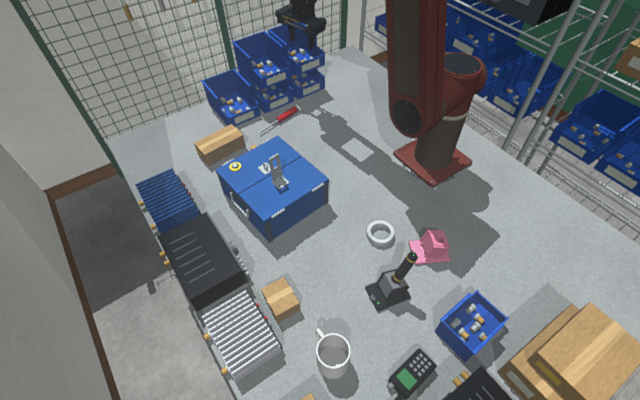

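View pics/top0.png

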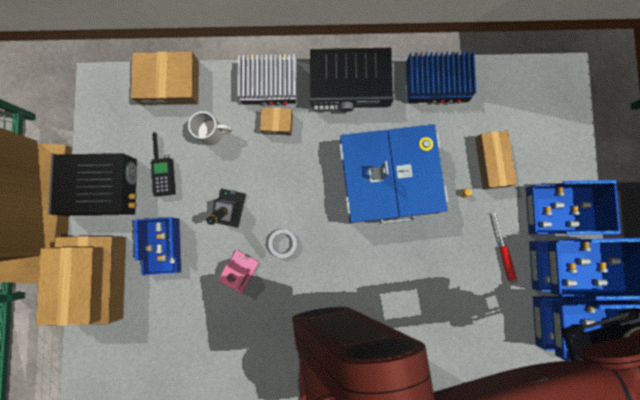

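Scene: the chest is at about (273,190), the hasp is standing at (277,172), and the tag is yellow at (235,167). The black/grey dock with the wand is at (390,285) and the pink look-alike at (430,247). In the top view the chest is at (393,173), the tag at (426,144), the black dock with the wand at (228,208) and the pink one at (238,270). The black/grey dock that holds the wand fits the description. I'll confirm it in crops and measure.

```bash
python3 - <<'E'
from h import *
t=dict(np.load("/tmp/top0.npz")); s=dict(np.load("/tmp/scene0.npz"))
a=cv2.resize(t["image"][110:230,325:465,::-1],None,fx=2.8,fy=2.8,interpolation=cv2.INTER_CUBIC)
b=cv2.resize(t["image"][170:300,190:310,::-1],None,fx=2.6,fy=2.6,interpolation=cv2.INTER_CUBIC)
c=cv2.resize(s["image"][130:250,210:340,::-1],None,fx=2.2,fy=2.2,interpolation=cv2.INTER_CUBIC)
e=cv2.resize(s["image"][220:320,350:460,::-1],None,fx=2.4,fy=2.4,interpolation=cv2.INTER_CUBIC)
H=np.zeros((600,800,3),np.uint8)
for im,x,y in((a,0,0),(b,400,0),(c,0,337),(e,400,340)):
    im=im[:min(600-y,im.shape[0]),:min(im.shape[1],800-x)]; H[y:y+im.shape[0],x:x+im.shape[1]]=im
cv2.imwrite("pics/crops.png",H)
P=cloud(t); Q=cloud(s)
# lid plane points
for nm,C,im in(("top",P,t["image"].astype(int)),("scene",Q,s["image"].astype(int))):
    R,G,B=im[...,0],im[...,1],im[...,2]
    ok=(abs(C[...,2]-0.12)<0.012)&(C[...,0]>.25)&(C[...,0]<.75)&(C[...,1]>-.4)&(C[...,1]<.1)&(B>R+40)
    pts=C[ok]; print(nm,len(pts),np.median(pts[:,2]))
    rect=cv2.minAreaRect(pts[:,:2].astype(np.float32)); print(rect)
    y=(R>150)&(G>130)&(B<110)&(abs(C[...,2]-.125)<.02)
    print("yellow",y.sum(),np.median(C[y],0), (C[y].min(0)+C[y].max(0))/2)
E
```

```text
top 7862 0.12042320565438303
((0.5630248785018921, -0.1697206348180771), (0.24751868844032288, 0.266801118850708), 5.813698768615723)
yellow 170 [ 0.62818253 -0.26457537  0.1266084 ] [0.4186021  0.02603697 0.13232821]
scene 4511 0.11793240205652433
((0.565967857837677, -0.1686786711215973), (0.24781818687915802, 0.27168023586273193), 5.4432220458984375)
yellow 79 [ 0.62992381 -0.2508123   0.12480404] [0.39984683 0.01969005 0.13009506]
```

View pics/crops.png

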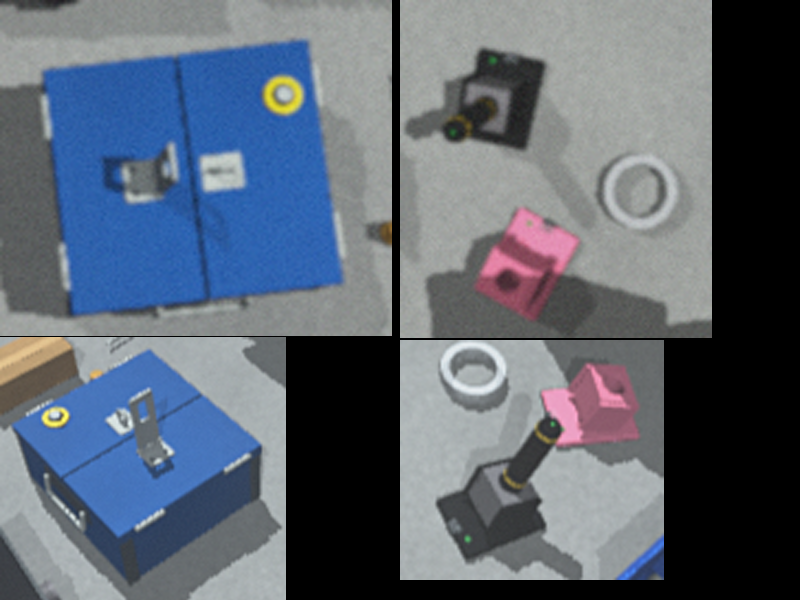

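```bash
cat > m.py <<'E'
from h import *
def rp(d,u,v,z):
    K=np.array(d["camera_matrix"]);T=np.array(d["T"])
    ray=T[:3,:3]@np.array([(u-K[0,2])/K[0,0],-(v-K[1,2])/K[1,1],-1.]); o=T[:3,3]
    return o+ray*(z-o[2])/ray[2]
def pj(d,p):
    K=np.array(d["camera_matrix"]);T=np.array(d["T"]); q=T[:3,:3].T@(np.array(p)-T[:3,3])
    return np.array([K[0,0]*q[0]/-q[2]+K[0,2], K[1,1]*-q[1]/-q[2]+K[1,2]])
E
python3 - <<'E'
from m import *
t=dict(np.load("/tmp/top0.npz")); s=dict(np.load("/tmp/scene0.npz"))
for nm,d,(u0,v0,u1,v1) in(("top",t,(410,130,442,158)),("scene",s,(222,155,248,178))):
    im=d["image"].astype(int);R,G,B=im[...,0],im[...,1],im[...,2]
    m=(R>120)&(G>110)&(R>B-25); k=np.zeros_like(m);k[v0:v1,u0:u1]=1;m&=k.astype(bool)
    c=(m).astype(np.uint8); n=cv2.findContours(c,cv2.RETR_EXTERNAL,cv2.CHAIN_APPROX_NONE)[0]
    n=max(n,key=cv2.contourArea); e=cv2.fitEllipse(n); print(nm,e,rp(d,*e[0],.126))
# chest from image mask of lid: blue bright
for nm,d in(("top",t),("scene",s)):
    im=d["image"].astype(int);R,G,B=im[...,0],im[...,1],im[...,2]; C=cloud(d)
    lid=(abs(C[...,2]-.12)<.01)&(B>R+40)&(C[...,0]>.4)&(C[...,0]<.72)&(C[...,1]>-.35)&(C[...,1]<0.02)
    lid=cv2.morphologyEx(lid.astype(np.uint8),cv2.MORPH_OPEN,np.ones((5,5)))
    n=max(cv2.findContours(lid,cv2.RETR_EXTERNAL,cv2.CHAIN_APPROX_NONE)[0],key=cv2.contourArea)
    w=np.array([rp(d,p[0][0],p[0][1],.12)[:2] for p in n],np.float32); print(nm,cv2.minAreaRect(w))
    h=cv2.approxPolyDP(n,6,True)[:,0]; print(h.tolist()); print([rp(d,*p,.12)[:2].round(4).tolist() for p in h])
    # hasp pts in chest frame
    th=np.deg2rad(5.7);c=np.array([.5645,-.169])
    L=C.copy();dx=C[...,:2]-c; L[...,0]=dx[...,0]*np.cos(th)+dx[...,1]*np.sin(th); L[...,1]=-dx[...,0]*np.sin(th)+dx[...,1]*np.cos(th)
    m=(C[...,2]>.13)&(C[...,2]<.24)&(abs(L[...,0])<.06)&(abs(L[...,1])<.12)
    q=L[m]*1000; 
    for r in q[np.argsort(q[:,2])][::3]: print(r.round(0),end=" ")
    print()
E
```

```text
top ((425.6069641113281, 143.43197631835938), (13.187928199768066, 13.791382789611816), 124.43956756591797) [ 0.64028924 -0.2604933   0.126     ]
scene ((234.87892150878906, 166.01089477539062), (8.277311325073242, 12.379815101623535), 78.99934387207031) [ 0.64394596 -0.25669701  0.126     ]
top ((0.5620342493057251, -0.16918301582336426), (0.2457793653011322, 0.2658780515193939), 5.736581802368164)
[[434, 125], [389, 129], [389, 142], [384, 130], [341, 135], [351, 221], [446, 211], [438, 147], [423, 151], [417, 144], [423, 136], [436, 139]]
[[0.6934, -0.2871], [0.6843, -0.1618], [0.6474, -0.1607], [0.6817, -0.1478], [0.6695, -0.0279], [0.43, -0.0509], [0.4534, -0.3099], [0.631, -0.2956], [0.6204, -0.2538], [0.6404, -0.238], [0.6627, -0.2554], [0.6536, -0.291]]
[ 58. -98. 130.] [  7.  36. 130.] [  1.  37. 132.] [-10.  36. 133.] [ -4. -22. 136.] [ -6.  36. 138.] [ -0.  35. 139.] [  0. -30. 139.] [  0. -27. 141.] [  7.  35. 142.] [ -4. -37. 143.] [  4.  35. 144.] [-15.  35. 144.] [  9.  35. 146.] [ -2.  34. 150.] [ -0.  34. 156.] [-15.  34. 160.] [  7.  34. 161.] [-13.  34. 164.] [  0.
[... 1346 characters left out ...]
9.] [  4.  35. 169.] [ -5.  33. 171.] [  5.  32. 172.] [  0.  31. 173.] [ 17.  33. 173.] [ 15.  31. 174.] [ -8.  36. 175.] [ -5.  34. 176.] [ 12.  33. 179.] [  8.  33. 179.] [ -7.  33. 182.] [-13.  35. 184.] [-15.  33. 185.] [ -9.  35. 186.] [ 17.  32. 189.] [-15.  33. 190.] [ -5.  32. 191.] [-15.  33. 194.] [ 19.  32. 194.] [ 16.  32. 197.] [ -7.  31. 197.] [ -8.  29. 199.] [-10.  31. 199.] [ 15.  32. 201.] [ 12.  33. 203.] [ -7.  32. 206.] [  5.  34. 207.] [ 14.  32. 208.] [ 13.  35. 209.] [  4.  33. 210.] [ -0.  32. 210.] [ 14.  32. 212.] [  8.  35. 214.] [-10.  30. 215.] [ -7.  34. 216.] [  7.  33. 216.] [  3.  33. 218.] [-10.  29. 218.] [ 15.  35. 219.] [ -1.  33. 219.] [ 15.  31. 220.]
```

```bash
python3 - <<'E'
from m import *
for n in("top","scene"):
    C=cloud(dict(np.load(f"/tmp/{n}0.npz"))); 
    for x in np.arange(.0,.8,.1):
        print(n,round(x,1),[ (lambda k: round(float(np.nanpercentile(k,98)),2) if k.size>5 else None)(C[...,2][(abs(C[...,0]-x)<.05)&(abs(C[...,1]-y)<.05)]) for y in np.arange(-.7,.75,.1)])
E
```

```text
top 0.0 [0.0, 0.01, 0.01, 0.01, 0.01, None, None, 0.36, 0.34, 0.01, 0.01, 0.01, 0.01, 0.01, 0.01]
top 0.1 [0.12, 0.16, 0.34, 0.66, 0.01, 0.01, 0.0, 0.38, 0.38, 0.01, 0.01, 0.01, 0.01, 0.01, 0.01]
top 0.2 [0.33, 0.43, 0.63, 0.67, 0.7, 0.71, 0.77, 0.77, 0.48, 0.01, 0.01, 0.01, 0.01, 0.15, 0.16]
top 0.3 [0.13, 0.16, 0.03, 0.01, 0.01, 0.01, 0.01, 0.01, 0.03, 0.03, 0.08, 0.01, 0.05, 0.15, 0.16]
top 0.4 [0.22, 0.18, 0.02, 0.01, 0.01, 0.12, 0.12, 0.01, 0.03, 0.03, 0.18, 0.01, 0.08, 0.15, 0.15]
top 0.5 [0.11, 0.09, 0.06, 0.04, 0.13, 0.13, 0.15, 0.12, 0.01, 0.01, 0.13, 0.01, 0.04, 0.1, 0.11]
top 0.6 [0.01, 0.01, 0.07, 0.06, 0.13, 0.13, 0.2, 0.12, 0.01, 0.01, 0.01, 0.01, 0.04, 0.1, 0.1]
top 0.7 [0.01, 0.01, 0.06, 0.06, 0.12, 0.12, 0.12, 0.12, 0.05, 0.05, 0.09, 0.09, 0.02, 0.01, 0.01]
scene 0.0 [0.0, 0.0, 0.0, 0.0, 0.0, 0.0, 0.38, 0.38, 0.38, 0.0, 0.0, 0.0, 0.0, 0.0, 0.0]
scene 0.1 [0.22, 0.39, 0.33, 0.0, 0.0, 0.0, 0.01, 0.38, 0.36, 0.0, 0.0, 0.0, 0.0, 0.0, None]
scene 0.2 [0.33, 0.39, 0.38, 0.0, 0.0, 0.0, 0.59, 0.61, 0.49, 0.0, 0.0, 0.0, 0.0, 0.15, 0.15]
scene 0.3 [0.13, 0.16, 0.02, 0.0, 0.0, 0.0, 0.0, 0.0, 0.02, 0.04, 0.08, 0.0, 0.04, 0.15, 0.15]
scene 0.4 [0.22, 0.2, 0.02, 0.0, 0.0, 0.12, 0.12, 0.1, 0.02, 0.02, 0.17, 0.0, 0.07, 0.15, 0.15]
scene 0.5 [0.11, 0.1, 0.06, 0.05, 0.12, 0.12, 0.17, 0.12, 0.0, 0.0, 0.15, 0.0, 0.07, 0.1, 0.1]
scene 0.6 [0.0, 0.0, 0.06, 0.06, 0.13, 0.13, 0.21, 0.12, 0.0, 0.0, 0.0, 0.0, 0.04, 0.1, None]
scene 0.7 [0.0, 0.0, 0.06, 0.06, 0.12, 0.12, 0.12, 0.12, 0.05, 0.05, 0.09, 0.09, 0.0, None, None]
```

Path heights are below 0.22 m except the arm itself. I'll rise and swing to above the hasp's +y side.

```bash
python3 -m crank '[1,0,2,5,0,0,0.1, 1,2,6,10,0,0,0.25, 1,6,10,10,0,0,0.4, 1,10,14,10,0,0,0.55, 1,13,18,10,0,0,0.7, 1,17,22,10,0,0,0.8, 1,20,26,10,0,0,0.95, 1,23,30,10,0,0,1.1]' 20
python3 -c "
from station import r
s=r.state();print(s['joint_positions'],s['tool_pos'],s['ee_rot'],s['finger_gap'])"
```

```text
clock: 0.9
tool_pos: [0.371, -0.3277, 0.3212]
ee_rot: [-3.14, -0.0, 1.366]
contact_force: [0.6, -0.7, 0.3]
finger_gap: 0.0312
[-8.82368559e-01 -1.41569635e-01  1.71662748e+00 -8.38292042e-04
  1.56828676e+00 -6.77193596e-01] [ 0.3710203  -0.32771656  0.32118735] [-3.13970203e+00 -4.44479233e-04  1.36562378e+00] 0.031199047781200293
```

```bash
python3 -m crank '[1,3,3.8,0,0,0,0.06, 1,6,7.5,0,0,0,0.12, 1,9,11,0,0,0,0.18, 1,12,14.7,0,0,0,0.24, 1,15,18.3,0,0,0,0.3, 1,18,22,0,0,0,0.304, 1,18.7,22.8,-1,0,0,0.304, 1,18.7,22.8,-3,0,0,0.304]'
```

```text
clock: 1.7
tool_pos: [0.5596, -0.0981, 0.2917]
ee_rot: [3.141, 0.0, 1.673]
contact_force: [-0.2, -1.1, -0.2]
finger_gap: 0.0006
```

```bash
python3 -m crank '[1,0,0,-3,0,0,0, 1,0,0,-6,0,0,0, 1,0,0,-9,0,0,0, 1,0,0,-11,0,0,0, 1,0,0,-11.6,0,0,0, 1,0,0,-11.6,0,0,0, 1,0,0,-11.6,0,0,0, 1,0,0,-11.6,0,0,0]'
python3 - <<'E'
from m import *
s=cap("scene"); save(s,"s1.png",(200,100,360,240),4)
E
```

```text
clock: 2.5
tool_pos: [0.5606, -0.0986, 0.1774]
ee_rot: [3.139, 0.002, 1.673]
contact_force: [0.2, 1.1, 0.2]
finger_gap: 0.0007
```

View pics/s1.png

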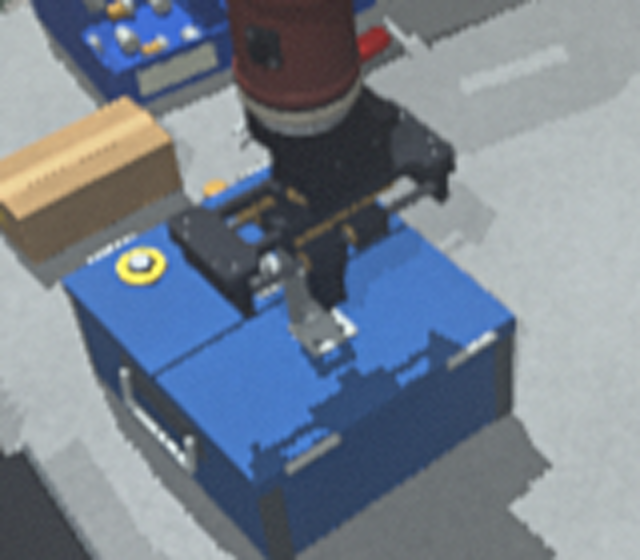

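```bash
python3 - <<'E'
from m import *
s=cap("scene")
th=np.deg2rad(5.7);c=np.array([.5645,-.169])
def W(x,y,z): return [c[0]+x*np.cos(th)-y*np.sin(th),c[1]+x*np.sin(th)+y*np.cos(th),z]
f=lambda p:((pj(s,p)-[200,100])*4).round()
print("tcp",f([.5606,-.0986,.1774]),"pin",f(W(0,.035,.124)),"haspend",f(W(0,.033,.218)),"staple",f(W(0,-.03,.141)),"tag",f([.642,-.2585,.129]))
save(s,"s2.png",(240,130,310,210),8)
C=cloud(s)
for v in range(160,196,3): print(v,[tuple((C[v,u]*1000).round().astype(int)) for u in range(266,292,4)])
E
```

```text
tcp [328. 295.] pin [310. 315.] haspend [295. 225.] staple [258. 253.] tag [140. 259.]
160 [(np.int64(613), np.int64(-73), np.int64(285)), (np.int64(604), np.int64(-69), np.int64(284)), (np.int64(592), np.int64(-71), np.int64(274)), (np.int64(581), np.int64(-70), np.int64(269)), (np.int64(572), np.int64(-64), np.int64(268)), (np.int64(560), np.int64(-65), np.int64(260)), (np.int64(550), np.int64(-61), np.int64(258))]
163 [(np.int64(617), np.int64(-67), np.int64(282)), (np.int64(576), np.int64(-136), np.int64(200)), (np.int64(594), np.int64(-69), np.int64(266)), (np.int64(586), np.int64(-62), np.int64(267)), (np.int64(576), np.int64(-58), np.int64(265)), (np.int64(548), np.int64(-90), np.int64(222)), (np.int64(490), np.int64(-178), np.int64(114))]
166 [(np.int64(567), np.int64(-192), np.int64(135)), (np.int64(578), np.int64(-136), np.int64(189)), (np.int64(599), np.int64(-61), np.int64(265)), (np.int64(589), np.int64(-57), np.int64(262)), (np.int64(577), np.int64(-58), np.int64(254)), (np.int64(550), np.int64(-90), np.int64(211)), (np.int64(498), np.int64(-164), np.int64(117))]
169 [(
[... 2452 characters left out ...]
, np.int64(116)), (np.int64(592), np.int64(-104), np.int64(120)), (np.int64(582), np.int64(-98), np.int64(120)), (np.int64(570), np.int64(-94), np.int64(115)), (np.int64(561), np.int64(-86), np.int64(116)), (np.int64(551), np.int64(-78), np.int64(118))]
193 [(np.int64(617), np.int64(-107), np.int64(121)), (np.int64(607), np.int64(-102), np.int64(119)), (np.int64(597), np.int64(-96), np.int64(117)), (np.int64(586), np.int64(-91), np.int64(115)), (np.int64(-9223372036854775808), np.int64(-9223372036854775808), np.int64(-9223372036854775808)), (np.int64(568), np.int64(-75), np.int64(118)), (np.int64(559), np.int64(-67), np.int64(120))]<stdin>:9: RuntimeWarning: invalid value encountered in cast
```

View pics/s2.png

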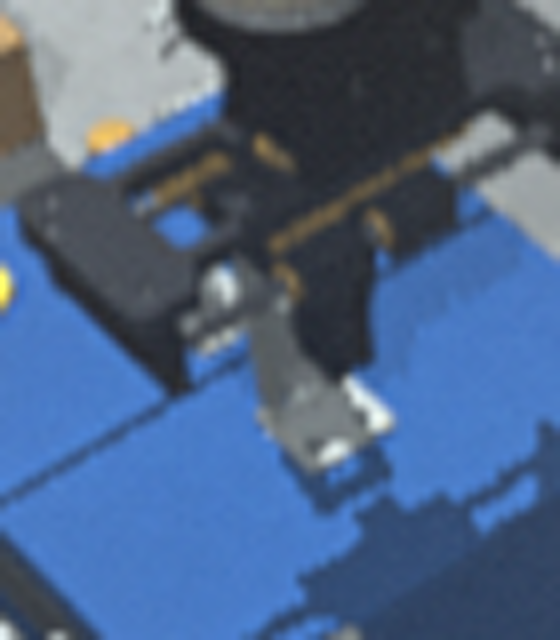

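```bash
python3 -m crank '[1,0,-1.2,-0.4,0,0,0, 1,0,-2.4,-0.8,0,0,0, 1,0.1,-3.2,-0.9,0,0,0, 1,0.2,-3.9,-1,0,0,0, 1,0.2,-4.6,-1.4,0,0,0, 1,0.3,-5.3,-1.8,0,0,0, 1,0.4,-5.8,-2.3,0,0,0, 1,0.4,-6.4,-2.9,0,0,0]'
```

```text
clock: 3.4
tool_pos: [0.5645, -0.1628, 0.1476]
ee_rot: [3.139, 0.001, 1.673]
contact_force: [-0.4, 1.1, 0.6]
finger_gap: 0.0001
```

```bash
python3 -m crank '[1,0,-0.3,-0.5,0,0,0, 1,0,-0.5,-1.0,0,0,0, 1,0,-0.6,-1.5,0,0,0, 1,0,-0.6,-1.9,0,0,0, 1,0,-0.6,-2.1,0,0,0, 1,0,-0.6,-2.2,0,0,0, 1,0,-0.6,-2.3,0,0,0, 1,0,-0.6,-2.3,0,0,0]'
python3 - <<'E'
from m import *
s=cap("scene"); save(s,"s3.png",(230,130,320,210),8)
E
```

```text
clock: 4.2
tool_pos: [0.5644, -0.1687, 0.1258]
ee_rot: [3.139, 0.001, 1.673]
contact_force: [-4.8, 1.0, 7.3]
finger_gap: 0.0006
```

View pics/s3.png

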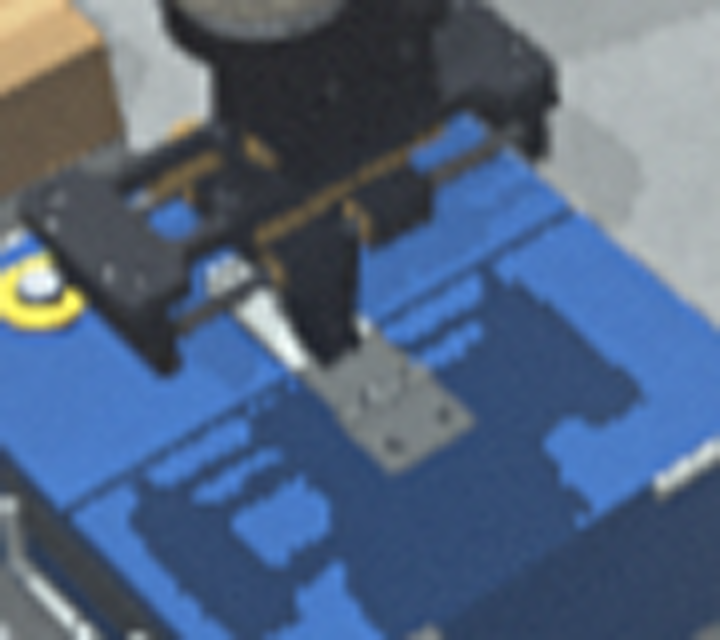

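The hasp looks flat under the finger (upper face about 125.8 mm). I'll press slightly harder, then lift and look.

```bash
python3 -m crank '[1,0,0,-0.1,0,0,0, 1,0,0,-0.2,0,0,0, 1,0,0,-0.2,0,0,0, 1,0,0,2,0,0,0, 1,0,0,5,0,0,0, 1,0,2,9,0,0,0, 1,-1,5,13,0,0,0, 1,-2,9,17,0,0,0]'
python3 -m crank '[0.4,-3,4,4,0,0,0, 0.4,-6,8,4,0,0,0, 0.4,-8,12,4,0,0,0, 0.4,-10,16,4,0,0,0, 0.4,-12,20,4,0,0,0, 0.4,-12,22,4,0,0,0, 0.4,-12,22,4,0,0,0, 0.4,-12,22,4,0,0,0]'
python3 - <<'E'
from m import *
s=cap("scene"); np.savez("/tmp/s4.npz",**s); save(s,"s4.png")
t=cap("top"); np.savez("/tmp/t4.npz",**t); save(t,"t4.png")
C=cloud(s); th=np.deg2rad(5.7);c=np.array([.5645,-.169]);dx=C[...,:2]-c
X=dx[...,0]*np.cos(th)+dx[...,1]*np.sin(th);Y=-dx[...,0]*np.sin(th)+dx[...,1]*np.cos(th)
for a,b in((-60,-40),(-20,0),(0,20),(20,35)):
    m=(abs(X)<.012)&(Y>a/1e3)&(Y<b/1e3)&(C[...,2]>.1)&(C[...,2]<.2); print(a,b,m.sum(),np.median(C[m][:,2]))
E
```

```text
clock: 5.05
tool_pos: [0.5457, -0.0842, 0.292]
ee_rot: [3.138, 0.002, 1.672]
contact_force: [1.2, -0.5, 0.8]
finger_gap: 0.0005
clock: 5.85
tool_pos: [0.4256, 0.1358, 0.332]
ee_rot: [3.138, 0.002, 1.674]
contact_force: [-0.1, -0.5, -0.1]
finger_gap: 0.0502
-60 -40 33 0.12327889082284782
-20 0 33 0.12352926088350935
0 20 36 0.12338311208903252
20 35 25 0.12351508597126415
```

View pics/s4.png

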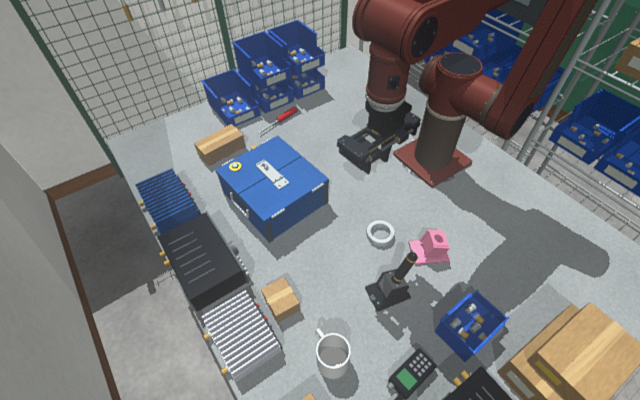

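View pics/t4.png

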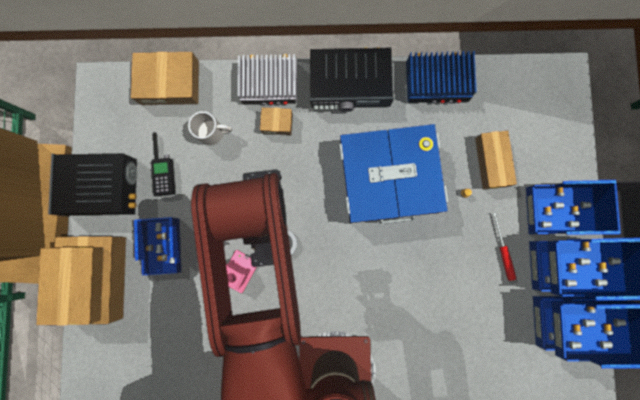

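The hasp lies flat at (273,173) with its leaf level along its whole length. Next I'll fit the wand axis as a cylinder from the first depth images.

```bash
cat > wand.py <<'E'
from m import *
from scipy.optimize import least_squares
def fit(pts,R=.013,p0=None,d0=None):
    # axis: point at z=zref (x,y), dir (a,b,1)
    zr=.14
    def res(q):
        d=np.array([q[2],q[3],1.]);d/=np.linalg.norm(d); w=pts-np.array([q[0],q[1],zr])
        return np.linalg.norm(w-np.outer(w@d,d),axis=1)-R
    k=np.polyfit(pts[:,2],pts[:,:2],1); x0=np.r_[k[0]*zr+k[1],k[0]]
    o=least_squares(res,x0,loss="soft_l1",f_scale=.003); return o.x,np.abs(o.fun)
E
python3 - <<'E'
from wand import *
out=[]
for n in("top0","scene0","s4"):
    d=dict(np.load(f"/tmp/{n}.npz")); C=cloud(d)
    m=(C[...,2]>.105)&(C[...,2]<.25)&(C[...,0]>.33)&(C[...,0]<.56)&(C[...,1]>.2)&(C[...,1]<.42)
    n_,l,st,_=cv2.connectedComponentsWithStats(m.astype(np.uint8)); k=1+np.argmax(st[1:,4]); print(n,st[1:].tolist())
    p=C[l==k]; q,f=fit(p); 
    d_=np.array([q[2],q[3],1]);d_/=np.linalg.norm(d_)
    print(len(p),q.round(4),np.median(f),"lean",np.degrees(np.arccos(d_[2])),"az",np.degrees(np.arctan2(d_[1],d_[0])),"maxz",p[:,2].max())
    s=(p-[q[0],q[1],.14])@d_; print("along range",np.percentile(s,[1,99]))
    # depth bias
    # dock foot
    F=(C[...,2]>.006)&(C[...,2]<.1)&(C[...,0]>.36)&(C[...,0]<.58)&(C[...,1]>.15)&(C[...,1]<.4)
    im=d["image"].astype(int); F&=(im.max(-1)<90)
    print("dock",F.sum(),cv2.minAreaRect(C[F][:,:2].astype(np.float32)))
E
```

```text
top0 [[207, 210, 17, 15, 163]]
163 [ 0.4445  0.3168 -0.316   0.0897] 0.0009597141340522905 lean 18.18408802104826 az 164.15717599730502 maxz 0.18158202754362995
along range [-0.03484954  0.04051704]
dock 667 ((0.480368971824646, 0.30759280920028687), (0.07798399776220322, 0.10416870564222336), 78.44451904296875)
scene0 [[396, 253, 21, 24, 268]]
268 [ 0.4467  0.3175 -0.3224  0.0478] 0.0008420454360335934 lean 18.051945541252714 az 171.5666491106668 maxz 0.17784807592600405
along range [-0.03835357  0.03653041]
dock 752 ((0.4854554533958435, 0.3109089434146881), (0.07674077153205872, 0.10396033525466919), 76.14425659179688)
s4 [[397, 253, 20, 24, 267]]
267 [ 0.4469  0.3177 -0.3136  0.0639] 0.0008589852786837632 lean 17.74561678560441 az 168.48659724025447 maxz 0.17816098203826125
along range [-0.03747148  0.03727063]
dock 843 ((0.4848977327346802, 0.31096750497817993), (0.07739873230457306, 0.10532361268997192), 77.02168273925781)
```

```bash
python3 -m crank '[0,-0.5,4,-1,0,-0.1,0, 0,-1,8,-2,-0.03,-0.2,0, 0,-1.5,12,-3,-0.064,-0.29,0, 0,-2,16,-4,-0.064,-0.29,0, 0,-2.5,19.1,-4.2,-0.064,-0.29,0, 0,-2.5,19.1,-4.2,-0.064,-0.29,0, 0,-2.5,19.1,-4.2,-0.064,-0.29,0, 0,-2.5,19.1,-4.2,-0.064,-0.29,0]' 15
python3 - <<'E'
from m import *
s=cap("scene"); np.savez("/tmp/s5.npz",**s); save(s,"s5.png",(330,170,480,310),4)
st=r.state(); print(st["tool_pos"],st["ee_rot"],st["finger_gap"],st["joint_positions"])
E
```

```text
clock: 6.75
tool_pos: [0.4018, 0.3246, 0.2899]
ee_rot: [2.856, 0.094, 1.655]
contact_force: [-0.2, -0.3, 1.0]
finger_gap: 0.0864
[0.40177312 0.3245109  0.29007675] [2.85528104 0.0940467  1.65494485] 0.08671701276350181 [ 0.68211198 -0.21529677  1.8658322  -0.24405148  1.30964649  0.62616606]
```

View pics/s5.png

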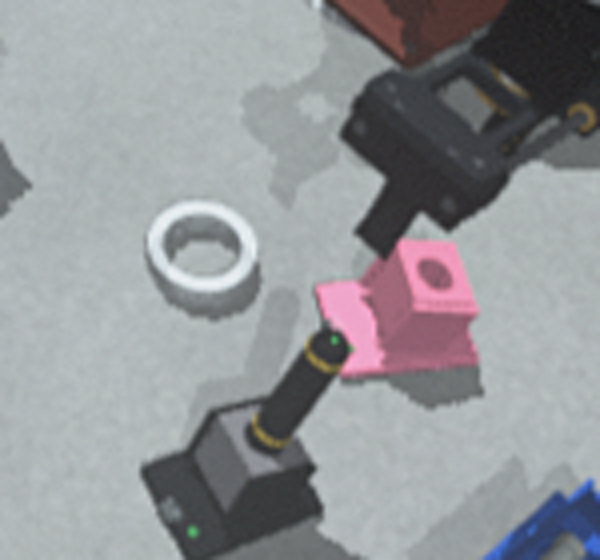

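```bash
python3 - <<'E'
from wand import *
from scipy.spatial.transform import Rotation as Ro
d=dict(np.load("/tmp/s5.npz")); st=r.state(); R=Ro.from_euler("xyz",st["ee_rot"]).as_matrix(); p=st["tool_pos"]
f=lambda q:((pj(d,q)-[330,170])*4).round()
print(R.round(3)); print("tcp",f(p),[f(p+R[:,1]*k) for k in(.044,-.044,.058,-.058)])
print("wand", f([.4507,.3161,.1237]), f(np.array([.4458,.3172,.14])+.037*np.array([-.2855,.0633,.956])))
C=cloud(d)
print(np.unique(C[...,2][170:240,330:480]>0))
# pts of visible finger
m=(C[...,2]>.26)&(C[...,2]<.34)&(d["image"].max(-1)<90)
L=(C-p)@R; m&=(np.linalg.norm(C-p,axis=-1)<.09)
q=L[m]*1000; print(len(q)); print(q[np.argsort(q[:,2])][::-8].round(0).tolist())
E
```

```text
[[-0.084  0.954  0.289]
 [ 0.992  0.107 -0.066]
 [-0.094  0.281 -0.955]]
tcp [421. 209.] [array([377., 238.]), array([462., 182.]), array([362., 247.]), array([474., 174.])]
wand [299. 387.] [335. 337.]
[False  True]
151
[[-3.0, 54.0, -1.0], [11.0, 55.0, -3.0], [-3.0, 56.0, -5.0], [10.0, 53.0, -7.0], [-9.0, 53.0, -10.0], [3.0, 51.0, -12.0], [-3.0, 56.0, -15.0], [-9.0, 54.0, -17.0], [-2.0, 54.0, -19.0], [5.0, 54.0, -22.0], [7.0, 55.0, -25.0], [-5.0, 57.0, -27.0], [9.0, -49.0, -29.0], [-6.0, 55.0, -32.0], [-2.0, 58.0, -34.0], [8.0, -44.0, -37.0], [-9.0, -43.0, -41.0], [-5.0, -42.0, -45.0], [-3.0, -41.0, -48.0]]
```

```bash
python3 -m crank '[0,1,-0.2,-3.3,0,0,0, 0,1.9,-0.3,-6.6,0,0,0, 0,2.9,-0.5,-10,0,0,0, 0,3.9,-0.7,-13.3,0,0,0, 0,4.6,-0.8,-15.6,0,0,0, 0,4.9,-0.85,-16.6,0,0,0, 0,4.9,-0.85,-16.6,0,0,0, 0,4.9,-0.85,-16.6,0,0,0]'
python3 - <<'E'
from wand import *
from scipy.spatial.transform import Rotation as Ro
s=cap("scene"); save(s,"s6.png",(340,190,460,310),5)
st=r.state(); R=Ro.from_euler("xyz",st["ee_rot"]).as_matrix(); p=st["tool_pos"];print(p,st["contact_force"])
C=cloud(s); L=(C-p)@R*1000; m=(np.linalg.norm(L,axis=-1)<75)&(L[...,2]>-45)&(L[...,2]<5)
for nm,k in(("wand",m&(abs(L[...,1])<22)),("f+",m&(L[...,1]>30)),("f-",m&(L[...,1]<-30))):
    q=L[k]; print(nm,len(q), np.percentile(q,[3,50,97],axis=0).round(1).tolist() if len(q) else "")
q=L[m&(abs(L[...,1])<22)]/1000; 
def res(v):
    d=np.array([v[2],v[3],1.]);d/=np.linalg.norm(d); w=q-np.array([v[0],v[1],-.019]); return np.linalg.norm(w-np.outer(w@d,d),axis=1)-.013
o=least_squares(res,[0,0,0,0],loss="soft_l1",f_scale=.002); print("axis in tool",o.x.round(4),np.median(abs(o.fun)))
E
```

```text
clock: 7.6
tool_pos: [0.4516, 0.316, 0.1255]
ee_rot: [2.854, 0.093, 1.654]
contact_force: [-0.9, -0.1, -0.1]
finger_gap: 0.0872
[0.45180171 0.3164136  0.1260334 ] [ 0.26102354 -0.3918911   0.75124257]
wand 0 
f+ 89 [[-10.1, 52.3, -33.6], [0.5, 54.8, -13.4], [11.1, 58.3, 1.5]]
f- 33 [[-9.6, -48.2, -36.1], [-1.6, -42.6, -24.7], [10.9, -40.2, -7.5]]
axis in tool [0. 0. 0. 0.] nan
  return _methods._mean(a, axis=axis, dtype=dtype,
  ret = ret.dtype.type(ret / rcount)
```

View pics/s6.png

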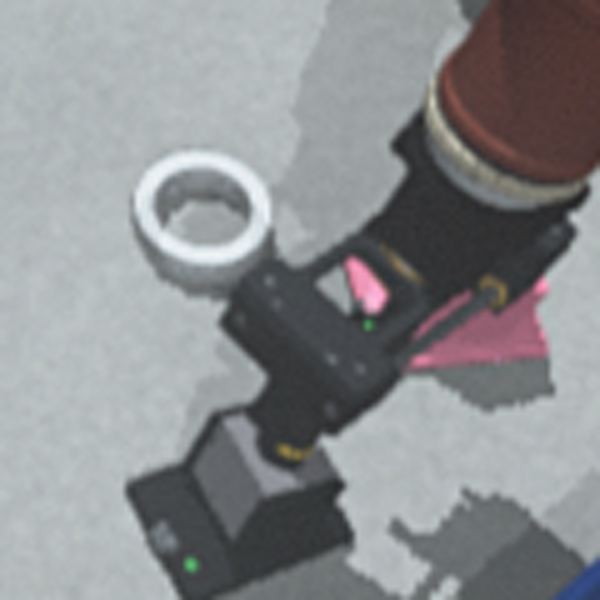

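```bash
python3 -m crank '[0.5,0,0,0,0,0,0, 0.6,0,0,0,0,0,0, 0.65,0,0,0,0,0,0, 0.7,0,0,0,0,0,0, 1,0,0,0,0,0,0, 1,0,0,0,0,0,0, 1,0,0,0,0,0,0, 1,0,0,0,0,0,0]' 15
```

```text
clock: 8.45
tool_pos: [0.4518, 0.3164, 0.1259]
ee_rot: [2.853, 0.093, 1.654]
contact_force: [-0.7, 0.9, 1.2]
finger_gap: 0.0312
```

```bash
python3 -m crank '[1,0,0,0,0,0,0, 1,0,0,0,0,0,0, 1,0,0,0,0,0,0, 1,0,0,0,0,0,0, 1,0,0,0,0,0,0, 1,0,0,0,0,0,0, 1,0,0,0,0,0,0, 1,0,0,0,0,0,0]' 15
```

```text
clock: 9.25
tool_pos: [0.4516, 0.3163, 0.1258]
ee_rot: [2.853, 0.093, 1.654]
contact_force: [-3.0, -0.0, 1.0]
finger_gap: 0.026
```

Gripped at 26.0 mm. Now I'll draw it out along its axis.

```bash
python3 -m crank '[1,0,0,0,0,0,0, 1,-0.14,0.03,0.5,0,0,0, 1,-0.29,0.06,1,0,0,0, 1,-0.43,0.09,1.5,0,0,0, 1,-0.57,0.13,2,0,0,0, 1,-0.72,0.16,2.5,0,0,0, 1,-0.86,0.19,3,0,0,0, 1,-1,0.22,3.5,0,0,0]' 30
```

```text
clock: 10.05
tool_pos: [0.4419, 0.3188, 0.1617]
ee_rot: [2.852, 0.092, 1.654]
contact_force: [-0.2, -0.2, -2.0]
finger_gap: 0.0255
```

```bash
python3 -m crank '[1,-0.43,0.09,1.5,0,0,0, 1,-0.9,0.2,3,0,0,0, 1,-1.4,0.3,5,0,0,0, 1,-1.4,0.3,8,0,0.05,0, 1,-1.4,0.3,11,0.02,0.12,0, 1,-1.4,0.3,14,0.04,0.2,0, 1,-1.4,0.3,17,0.06,0.28,0, 1,-1.4,0.3,17,0.064,0.29,0]'
python3 - <<'E'
from wand import *
s=cap("scene"); np.savez("/tmp/s7.npz",**s); save(s,"s7.png",(330,110,490,270),4)
st=r.state(); print(st["tool_pos"],st["ee_rot"],st["joint_positions"])
E
```

```text
clock: 10.85
tool_pos: [0.4316, 0.3224, 0.338]
ee_rot: [3.127, -0.002, 1.666]
contact_force: [1.3, 0.1, -1.9]
finger_gap: 0.0254
[0.43052071 0.32187993 0.33489346] [ 3.12960852e+00 -4.41398321e-04  1.66594985e+00] [ 0.49801599 -0.04919007  1.60588429 -0.00429231  1.57370059  0.40282861]
```

View pics/s7.png

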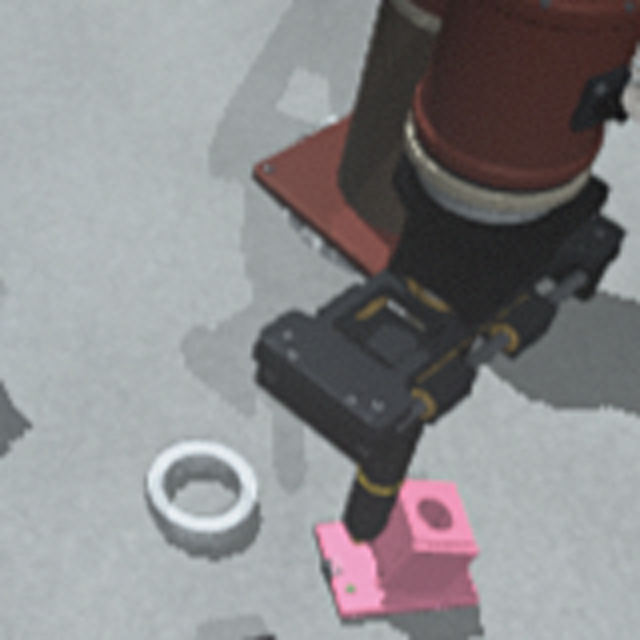

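```bash
python3 -m crank '[1,0.7,-2,0,0,0,0, 1,2,-6,0,0,0,0, 1,3.5,-10,0,0,0,0, 1,5,-14,0,0,0,0, 1,6.5,-18,0,0,0,0, 1,8,-22,0,0,0,0, 1,9.5,-26,0,0,0,0, 1,11,-30,0,0,0,0]'
python3 -m crank '[1,1.5,-4,0,0,0,0, 1,3,-8,0,0,0,0, 1,4.5,-12,0,0,0,0, 1,6,-16,0,0,0,0, 1,7.5,-20,0,0,0,0, 1,9,-24,0,0,0,0, 1,10,-26.5,-0.5,0,0,0, 1,10.2,-27.5,-0.8,0,0,0]'
```

```text
clock: 11.7
tool_pos: [0.5403, 0.0205, 0.3335]
ee_rot: [3.13, 0.001, 1.666]
contact_force: [0.5, 0.2, -2.1]
finger_gap: 0.0253
clock: 12.5
tool_pos: [0.642, -0.2567, 0.3226]
ee_rot: [3.133, 0.001, 1.664]
contact_force: [-0.7, 0.4, -1.6]
finger_gap: 0.0255
```

```bash
cat > look.py <<'E'
from wand import *
import sys
from scipy.spatial.transform import Rotation as Ro
def look(tag,crop=None):
    st=r.state(); p=st["tool_pos"]; R=Ro.from_euler("xyz",st["ee_rot"]).as_matrix(); print("tcp",p.round(4),"z",R[:,2].round(4))
    for n in("scene","top"):
        d=cap(n); np.savez(f"/tmp/{n}_{tag}.npz",**d); C=cloud(d)
        L=(C-p)
        m=(np.linalg.norm(L[...,:2],axis=-1)<.04)&(L[...,2]<-.008)&(L[...,2]>-.09)&(C[...,2]>.145)
        q=C[m]; print(n,len(q))
        if len(q)<15: continue
        zr=p[2]-.05
        def res(v):
            e=np.array([v[2],v[3],1.]);e/=np.linalg.norm(e); w=q-np.array([v[0],v[1],zr]); return np.linalg.norm(w-np.outer(w@e,e),axis=1)-.013
        o=least_squares(res,[q[:,0].mean(),q[:,1].mean(),0,0],loss="soft_l1",f_scale=.002)
        J=o.jac; cov=np.linalg.inv(J.T@J)*np.mean(o.fun**2)
        print(" axis@mid",o.x[:2].round(4),"rel tcp",(o.x[:2]-p[:2]).round(4),"slope",o.x[2:].round(3),"sd",np.sqrt(np.diag(cov)).round(4),"med",np.median(abs(o.fun)).round(4),"minz",np.percentile(q[:,2],1))
E
python3 - <<'E'
from look import *
look("a")
d=dict(np.load("/tmp/scene_a.npz")); save(d,"s8.png",(180,80,300,190),6)
d=dict(np.load("/tmp/top_a.npz")); save(d,"t8.png",(370,90,480,190),6)
E
```

```text
tcp [ 0.642  -0.2567  0.3226] z [ 8.9e-03  3.0e-04 -1.0e+00]
scene 219
 axis@mid [ 0.6447 -0.2557] rel tcp [0.0027 0.001 ] slope [-0.008 -0.002] sd [0.0002 0.0001 0.0071 0.0057] med 0.0008 minz 0.23341446421598797
top 10
```

View pics/s8.png

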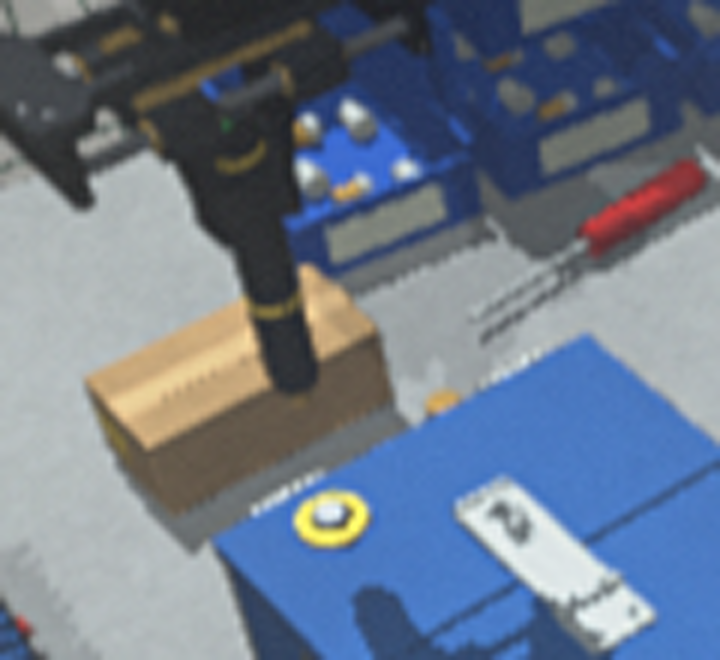

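View pics/t8.png

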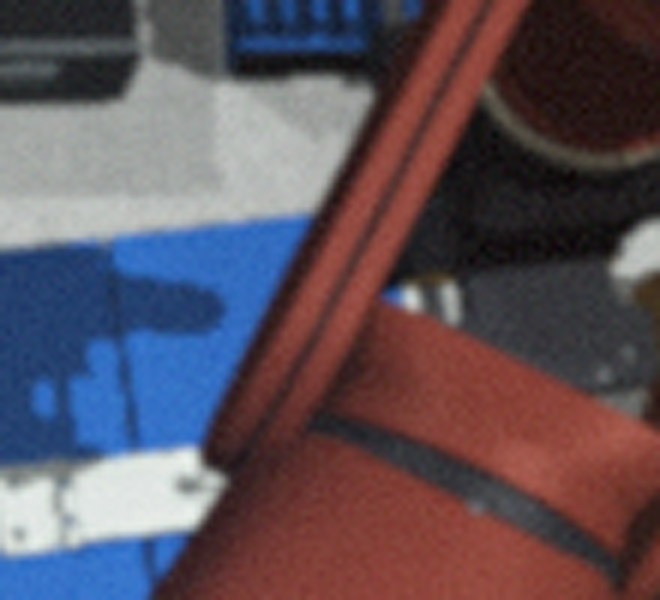

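```bash
python3 - <<'E'
from m import *
def render_fit(d,crop,nm):
    im=d["image"].astype(float); u0,v0,u1,v1=crop
    I=im[v0:v1,u0:u1]; sat=I.max(-1)-I.min(-1)
    yel=(np.minimum(I[...,0],I[...,1])-I[...,2])  # yellow-ness; blue negative, steel ~0
    # model: holder disc cyl (r19, z .120-.124), button disc r 8.5 z .124-.129; supersample
    S=6; 
    from scipy.optimize import minimize
    vv,uu=np.mgrid[v0*S:v1*S,u0*S:u1*S]
    a=np.linspace(0,2*np.pi,60)
    def mask(x,y,rad,zs):
        pts=np.concatenate([[pj(d,[x+rad*np.cos(t),y+rad*np.sin(t),z]) for t in a] for z in zs])
        pts=((pts-[u0,v0]+.5)*S*16).round().astype(np.int32)
        h=cv2.convexHull(pts); M=np.zeros(((v1-v0)*S,(u1-u0)*S),np.uint8); cv2.fillConvexPoly(M,h,1,shift=4)
        return cv2.resize(M.astype(np.float32),(u1-u0,v1-v0),interpolation=cv2.INTER_AREA)
    def cost(q):
        H=mask(q[0],q[1],.019,(.12,.124));B=mask(q[0],q[1],.0085,(.124,.129))
        H=cv2.GaussianBlur(H,(0,0),.7);B=cv2.GaussianBlur(B,(0,0),.7)
        A=np.stack([np.ones(H.size),H.ravel(),B.ravel()],1)
        c=0
        for ch in(I[...,0],I[...,1],I[...,2]):
            x,res,_,_=np.linalg.lstsq(A,ch.ravel(),rcond=None); c+=((A@x-ch.ravel())**2).sum()
        return c
    best=min(((cost((x,y)),x,y) for x in np.arange(.632,.652,.001) for y in np.arange(-.268,-.248,.001)))
    best=min(((cost((x,y)),x,y) for x in best[1]+np.arange(-.001,.0011,.00025) for y in best[2]+np.arange(-.001,.0011,.00025)))
    print(nm,best)
render_fit(dict(np.load("/tmp/scene0.npz")),(225,157,246,176),"scene")
render_fit(dict(np.load("/tmp/scene_a.npz")),(225,157,246,176),"scene_a")
render_fit(dict(np.load("/tmp/top0.npz")),(414,133,438,154),"top")
E
```

```text
scene (np.float64(772489.5487927021), np.float64(0.643), np.float64(-0.2615))
scene_a (np.float64(827858.3043901562), np.float64(0.643), np.float64(-0.2615))
top (np.float64(436256.8784370955), np.float64(0.641), np.float64(-0.26125))
```

```bash
python3 - <<'E'
from m import *
outs=[]
for f,(x,y),(u0,v0) in(("scene0",(.643,-.2615),(222,153)),("top0",(.641,-.2612),(412,130))):
    d=dict(np.load(f"/tmp/{f}.npz")); k=14
    im=cv2.resize(d["image"][v0:v0+28,u0:u0+28,::-1],None,fx=k,fy=k,interpolation=cv2.INTER_NEAREST)
    for (rad,z,c) in((.019,.124,(0,0,255)),(.0085,.129,(0,255,0)),(.019,.12,(255,0,255))):
        for t in np.linspace(0,2*np.pi,90):
            p=(pj(d,[x+rad*np.cos(t),y+rad*np.sin(t),z])-[u0,v0]+.5)*k; cv2.circle(im,tuple(p.round().astype(int).tolist()),1,c,-1)
    outs.append(im)
cv2.imwrite("pics/tagfit.png",np.hstack(outs))
E
```

```text
(no output)
```

View pics/tagfit.png

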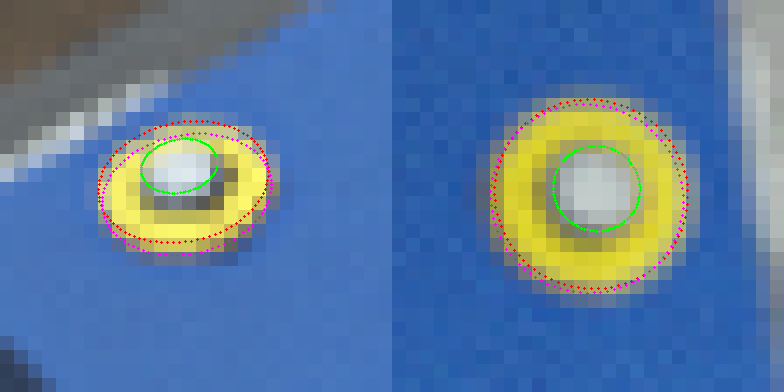

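```bash
python3 -m crank '[1,0,-0.2,-1,0,0.009,0, 1,0,-0.4,-2,0,0.009,0, 1,-0.03,-0.48,-3.5,0,0.009,0, 1,-0.03,-0.48,-5,0,0.009,0, 1,-0.03,-0.48,-6.3,0,0.009,0, 1,-0.03,-0.48,-6.9,0,0.009,0, 1,-0.03,-0.48,-7,0,0.009,0, 1,-0.03,-0.48,-7,0,0.009,0]'
python3 - <<'E'
from look import *
look("b")
d=dict(np.load("/tmp/scene_b.npz")); save(d,"s9.png",(205,115,275,185),10)
s=[r.state() for _ in range(1)]; print(s[0]["contact_force"])
C=cloud(d); p=s[0]["tool_pos"]
# nose: lowest barrel pts, by image v
for v in range(140,172): 
    print(v,[(int(u),(C[v,u]*1000).round().tolist()) for u in range(228,243,3)][0:5])
E
```

```text
clock: 13.4
tool_pos: [0.6413, -0.2598, 0.253]
ee_rot: [-3.141, -0.002, 1.665]
contact_force: [0.3, -0.7, -1.1]
finger_gap: 0.0254
tcp [ 0.6413 -0.2598  0.253 ] z [-7.0e-04  1.5e-03 -1.0e+00]
scene 188
 axis@mid [ 0.6436 -0.2585] rel tcp [0.0023 0.0014] slope [0.006 0.012] sd [0.0002 0.0002 0.0082 0.0069] med 0.0009 minz 0.16447770886088806
top 4
[-0.02898049 -0.23908784 -2.2049321 ]
140 [(228, [646.0, -247.0, 244.0]), (231, [638.0, -246.0, 240.0]), (234, [567.0, -446.0, 55.0]), (237, [555.0, -447.0, 48.0]), (240, [543.0, -452.0, 38.0])]
141 [(228, [647.0, -248.0, 240.0]), (231, [639.0, -245.0, 237.0]), (234, [567.0, -448.0, 49.0]), (237, [557.0, -447.0, 44.0]), (240, [546.0, -447.0, 38.0])]
142 [(228, [648.0, -247.0, 236.0]), (231, [639.0, -246.0, 232.0]), (234, [569.0, -446.0, 46.0]), (237, [557.0, -449.0, 38.0]), (240, [546.0, -446.0, 34.0])]
143 [(228, [649.0, -244.0, 236.0]), (231, [640.0, -247.0, 228.0]), (234, [570.0, -445.0, 43.0]), (237, [559.0, -446.0, 36.0]), (240, [547.0, -448.0, 28.0])]
144 [(228, [649.0, -247.0, 229.0]), (231, [642.0, -243.0, 229.0]), (234, [570.0, -447
[... 3650 characters left out ...]
237, [640.0, -252.0, 123.0]), (240, [632.0, -246.0, 123.0])]
168 [(228, [663.0, -270.0, 117.0]), (231, [657.0, -258.0, 124.0]), (234, [650.0, -252.0, 125.0]), (237, [642.0, -248.0, 123.0]), (240, [633.0, -246.0, 120.0])]
169 [(228, [664.0, -271.0, 112.0]), (231, [658.0, -257.0, 121.0]), (234, [651.0, -252.0, 121.0]), (237, [643.0, -246.0, 121.0]), (240, [635.0, -242.0, 119.0])]
170 [(228, [667.0, -261.0, 118.0]), (231, [661.0, -252.0, 122.0]), (234, [652.0, -248.0, 120.0]), (237, [645.0, -242.0, 122.0]), (240, [637.0, -239.0, 119.0])]
171 [(228, [669.0, -259.0, 116.0]), (231, [661.0, -252.0, 118.0]), (234, [654.0, -245.0, 119.0]), (237, [645.0, -243.0, 116.0]), (240, [637.0, -239.0, 115.0])]
```

View pics/s9.png

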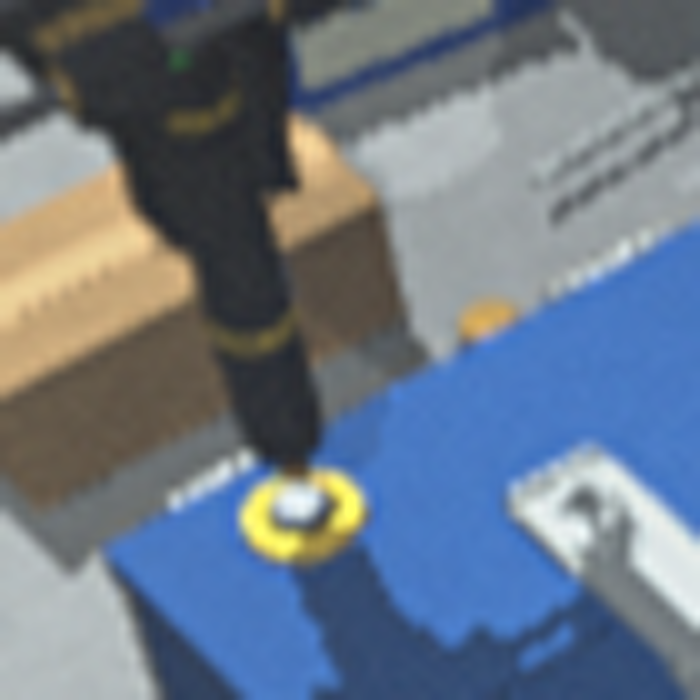

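Fitted positions: the tip is 1.4 mm off centre and the tip end is about 14 mm above the button. I'll correct, approach to about 3 mm, and get a force baseline.

```bash
python3 -m crank '[1,0.05,-0.14,-0.3,0,0,0, 1,0.05,-0.14,-0.6,0,0,0, 1,0.05,-0.14,-0.8,0,0,0, 1,0.05,-0.14,-1,0,0,0, 1,0.05,-0.14,-1,0,0,0, 1,0.05,-0.14,-1,0,0,0, 1,0.05,-0.14,-1,0,0,0, 1,0.05,-0.14,-1,0,0,0]'
python3 - <<'E'
from look import *
look("c")
d=dict(np.load("/tmp/scene_c.npz")); save(d,"s10.png",(215,140,255,180),15)
for _ in range(4):
    s=r.state(); print(s["contact_force"].round(2),s["tool_pos"].round(4)); cap("top")
f=lambda p:((pj(d,p)-[215,140]+.5)*15).round()
print("button",f([.6437,-.2607,.129]),"tip",f([.6441,-.2606,.134]))
E
```

```text
clock: 14.3
tool_pos: [0.6422, -0.2615, 0.2441]
ee_rot: [3.141, -0.001, 1.665]
contact_force: [-0.4, -0.5, -1.9]
finger_gap: 0.0255
tcp [ 0.6422 -0.2615  0.2441] z [ 9.e-04  7.e-04 -1.e+00]
scene 181
 axis@mid [ 0.6446 -0.2605] rel tcp [0.0024 0.001 ] slope [0.014 0.003] sd [0.0002 0.0002 0.0086 0.0067] med 0.0008 minz 0.1549525152891498
top 1
[ 0.05 -1.04 -1.07] [ 0.6422 -0.2615  0.244 ]
[ 0.59  1.28 -0.88] [ 0.6422 -0.2615  0.244 ]
[ 0.74  0.25 -0.99] [ 0.6422 -0.2615  0.244 ]
[ 0.82  0.74 -1.52] [ 0.6421 -0.2615  0.2439]
button [295. 376.] tip [289. 360.]
```

View pics/s10.png

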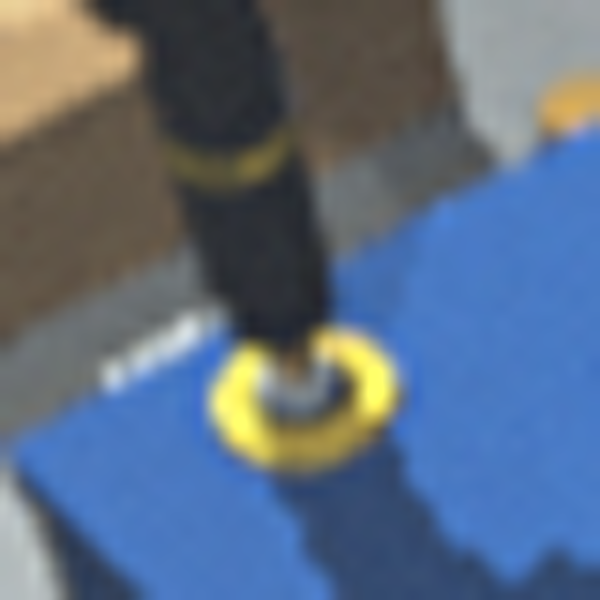

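```bash
cat > av.py <<'E'
from m import *
F=[]
for _ in range(12):
    s=r.state(); F.append(s["contact_force"]); cap("top")
F=np.array(F); print("F",F.mean(0).round(2),"sem",(F.std(0)/12**.5).round(2),s["tool_pos"].round(4),s["ee_rot"].round(4),s["clock"])
E
python3 av.py
python3 -m crank '[1,0,0,-0.1,0,0,0, 1,0,0,-0.2,0,0,0, 1,0,0,-0.3,0,0,0, 1,0,0,-0.4,0,0,0, 1,0,0,-0.5,0,0,0, 1,0,0,-0.5,0,0,0, 1,0,0,-0.5,0,0,0, 1,0,0,-0.5,0,0,0]'
python3 av.py
```

```text
F [ 0.02  0.23 -1.49] sem [0.15 0.14 0.07] [ 0.6421 -0.2615  0.2439] [ 3.1409e+00 -7.0000e-04  1.6651e+00] 15.15
clock: 16.0
tool_pos: [0.6422, -0.2615, 0.2391]
ee_rot: [3.141, -0.001, 1.665]
contact_force: [-0.1, 0.2, 0.0]
finger_gap: 0.0254
F [-0.54  0.33 -0.05] sem [0.16 0.17 0.14] [ 0.6422 -0.2615  0.2389] [ 3.1408e+00 -7.0000e-04  1.6651e+00] 16.55
```

Force rose 1.4 N, so the spring tip is in contact by about 1 mm. I'll press 1 mm more.

```bash
python3 -m crank '[1,0,0,-0.05,0,0,0, 1,0,0,-0.1,0,0,0, 1,0,0,-0.1,0,0,0, 1,0,0,-0.1,0,0,0, 1,0,0,-0.1,0,0,0, 1,0,0,-0.1,0,0,0, 1,0,0,-0.1,0,0,0, 1,0,0,-0.1,0,0,0]'
python3 av.py
python3 - <<'E'
from look import *
look("d")
d=dict(np.load("/tmp/scene_d.npz")); save(d,"s11.png",(215,140,255,180),15); save(d,"s11f.png")
E
```

```text
clock: 17.4
tool_pos: [0.6422, -0.2615, 0.2379]
ee_rot: [3.141, -0.001, 1.665]
contact_force: [0.0, 0.7, 0.6]
finger_gap: 0.0252
F [-0.55  0.29  0.43] sem [0.09 0.18 0.17] [ 0.6422 -0.2615  0.2379] [ 3.1408e+00 -7.0000e-04  1.6651e+00] 17.95
tcp [ 0.6421 -0.2615  0.2379] z [ 7.e-04  8.e-04 -1.e+00]
scene 178
 axis@mid [ 0.6444 -0.2606] rel tcp [0.0022 0.0009] slope [0.009 0.001] sd [0.0002 0.0001 0.0074 0.0057] med 0.0006 minz 0.14982311125719833
top 3
```

View pics/s11.png

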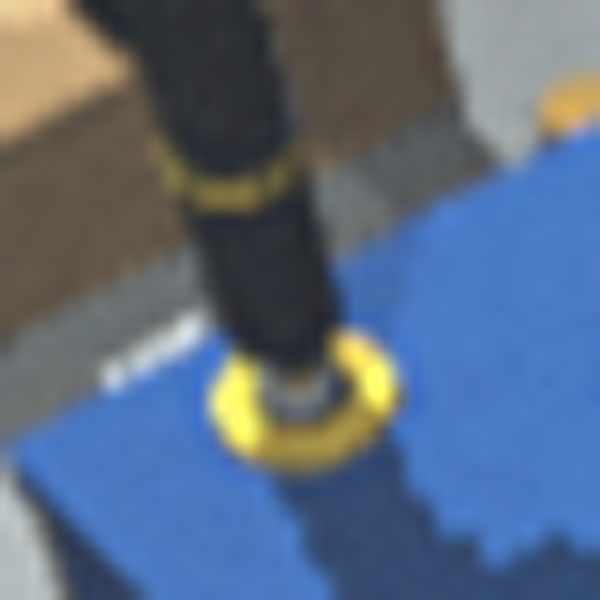

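View pics/s11f.png

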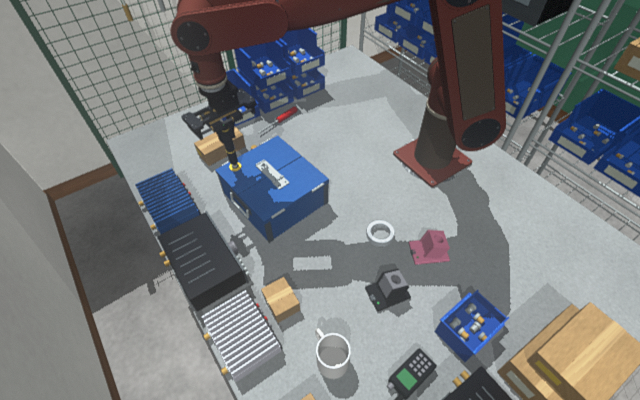

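The tip sits on the button at (237,166), the hasp is flat, and the dock is empty with the bystanders unmoved. Now I'll hold for the reading.

```bash
for i in 1 2 3; do python3 -m crank '[1,0,0,0,0,0,0, 1,0,0,0,0,0,0, 1,0,0,0,0,0,0, 1,0,0,0,0,0,0, 1,0,0,0,0,0,0, 1,0,0,0,0,0,0, 1,0,0,0,0,0,0, 1,0,0,0,0,0,0]'; done; python3 av.py
python3 -c "
from h import *
C=cloud(cap('scene'));th=np.deg2rad(5.7);dx=C[...,:2]-[.5645,-.169]
X=dx[...,0]*np.cos(th)+dx[...,1]*np.sin(th);Y=-dx[...,0]*np.sin(th)+dx[...,1]*np.cos(th)
for a,b in((-60,-40),(-20,0),(0,20),(20,35)):
    m=(abs(X)<.012)&(Y>a/1e3)&(Y<b/1e3)&(C[...,2]>.1)&(C[...,2]<.2);print(a,m.sum(),np.median(C[m][:,2]).round(4))"
```

```text
clock: 18.9
tool_pos: [0.6422, -0.2615, 0.2379]
ee_rot: [3.141, -0.001, 1.665]
contact_force: [0.0, 0.3, 0.5]
finger_gap: 0.0257
clock: 19.7
tool_pos: [0.6421, -0.2615, 0.2379]
ee_rot: [3.141, -0.001, 1.665]
contact_force: [0.3, 0.2, 0.4]
finger_gap: 0.0251
clock: 20.5
tool_pos: [0.6421, -0.2615, 0.2379]
ee_rot: [3.141, -0.001, 1.665]
contact_force: [0.1, -0.2, 0.7]
finger_gap: 0.0253
F [-0.35 -0.04  0.56] sem [0.14 0.13 0.08] [ 0.6422 -0.2615  0.2379] [ 3.1408e+00 -7.0000e-04  1.6650e+00] 21.05
-60 32 0.1242
-20 36 0.1235
0 37 0.1231
20 26 0.1242
```

```bash
python3 -c "
from station import r
print(r.close_job())"
```

```text
the job is handed in; nothing more can be done
None
```

The hasp is shut and the wand is upright on the steel button. I held it there for about 3 s and handed the job in with the robot still holding it, at about 21 s on the clock.

- **Hasp:** I swung it over the staple and pressed it flat on its plain part. In the last depth image it is level along its length, at 123–124 mm. That camera reads about 2 mm low, and the finger touched the leaf at about 125.8 mm against the stated 125.5 mm.
- **Wand:** I drew it from the black/grey dock along its axis and left the pink look-alike alone. The gripper axis is within 0.1° of vertical. The fitted wand slope was 0.009 ± 0.007 rad, so it is upright within the measuring error.
- **Contact:** The force rose by about 2 N over the baseline, which is roughly 2 to 2.5 mm into the 8 mm spring, and stayed steady.
- **Centring:** The tip is within about 1 mm of the middle of the button. The two cameras disagreed by 2–3 mm in x about where the button is. An early outline measurement was up to 5 mm off in y, so I replaced it with a model fit. The top camera could not see the tip at the end, so the last centring check rests on the scene camera and the arm's own pose.
- **Bystanders:** They look unmoved in the scene picture taken with the wand on the button, just before the hold.

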